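Lay the second course of a shielding wall

TASK

Finish the low shielding wall in front of the sample jar: on the two blocks standing in the aluminium tray, lay a second course in running bond, with the full-length block straddling the joint below and one half block either side of it, so that the blocks butt together without gaps and the ends and faces of the new course are flush with the course below. The three-quarter-length block is not needed: leave it and the jar where they are, and do not shift the lower course.

Things in the scene. Friction and masses are not known exactly. Their poses are not given: they have to be found in the camera images.
- tray: shallow aluminium channel tray fixed to the worktop, 252 x 62 mm (286 over its end tabs), floor 4 mm thick, lips to 10 mm high round the lower course. Origin: centre of the underside, on the worktop; x along the wall, y across it, z up.
- lower_near: lower-course grey block, 120 long (its x, along the wall) x 50 x 40 high mm, loose in the tray (1 to 2 mm play), toward the tray's -x end; origin: centre of the underside, its top is 44 mm above the worktop. The joint lies midway between the two lower blocks, which stand about 1 mm apart, 241 mm long together.
- lower_far: the other block of the lower course, same size, toward the tray's +x end; origin: centre of the underside, x along the wall.
- full_block: the full-length block for the middle of the new course: loose plain grey polyethylene shielding block with square faces, lying flat on the worktop, 120 long (its x) x 50 wide (its y) x 40 high (z) mm, about 228 g; two steel threaded inserts flush in its top (look only); origin: centre of the underside. The gripper closes well across the 50 mm width.
- half_block_1: a half block: loose plain grey polyethylene shielding block with square faces, lying flat on the worktop, 60 long (its x) x 50 wide (its y) x 40 high (z) mm, about 114 g; one steel threaded insert flush in its top (look only); origin: centre of the underside. The gripper closes well across the 50 mm width.
- half_block_2: the other half block, identical and interchangeable with half_block_1: loose plain grey polyethylene shielding block with square faces, lying flat on the worktop, 60 long (its x) x 50 wide (its y) x 40 high (z) mm, about 114 g; one steel threaded insert flush in its top (look only); origin: centre of the underside. The gripper closes well across the 50 mm width.
- long_offcut: the three-quarter-length block that is not needed: loose plain grey polyethylene shielding block with square faces, lying flat on the worktop, 90 long (its x) x 50 wide (its y) x 40 high (z) mm, about 171 g; two steel threaded inserts flush in its top (look only); origin: centre of the underside. The gripper closes well across the 50 mm width.
- jar: sample jar with a screw lid, 59 mm across and 82 mm high, standing on the worktop on the tray's -y side, about 115 mm from the wall's middle line; origin: centre of the underside.
There are look-alikes about, which are no part of the job. What is shaped like the half_block_1 but green is not meant.

How it is judged:
At the end, for the whole second after the job is handed in: Lower blocks still in the tray. On them, at rest and flat: full block over the joint, a half block at each end (either way round), each within 12 mm along and 8 mm across the wall and 0.1 rad of its true place, underside 44 mm up; half centres within 95.5 mm of the full one's (gap under about 5 mm) (x of lower_near in the frame of tray between -0.0665 and -0.0545 m and y of lower_near in the frame of tray between -0.006 and 0.006 m and z of lower_near in the frame of tray between 0.001 and 0.007 m and x of lower_far in the frame of tray between 0.0545 and 0.0665 m and y of lower_far in the frame of tray between -0.006 and 0.006 m and z of lower_far in the frame of tray between 0.001 and 0.007 m and x of full_block in the frame of tray between -0.012 and 0.012 m and y of full_block in the frame of tray between -0.008 and 0.008 m and z of full_block in the frame of tray between 0.04 and 0.048 m and angle between the x axis of full_block and the x axis of tray, either way round below 0.1 rad and angle between full_block's own z axis and vertical below 0.06 rad and ((x of half_block_1 in the frame of tray between 0.079 and 0.103 m and y of half_block_1 in the frame of tray between -0.008 and 0.008 m and z of half_block_1 in the frame of tray between 0.04 and 0.048 m and angle between the x axis of each of half_block_1, half_block_2 and the x axis of tray, either way round below 0.1 rad and angle between each of half_block_1, half_block_2's own z axis and vertical below 0.06 rad and x of half_block_2 in the frame of tray between -0.103 and -0.079 m and y of half_block_2 in the frame of tray between -0.008 and 0.008 m and z of half_block_2 in the frame of tray between 0.04 and 0.048 m) or (x of half_block_1 in the frame of tray between -0.103 and -0.079 m and y of half_block_1 in the frame of tray between -0.008 and 0.008 m and z of half_block_1 in the frame of tray between 0.04 and 0.048 m and angle between the x axis of each of half_block_1, half_block_2 and the x axis of tray, either way round below 0.1 rad and angle between each of half_block_1, half_block_2's own z axis and vertical below 0.06 rad and x of half_block_2 in the frame of tray between 0.079 and 0.103 m and y of half_block_2 in the frame of tray between -0.008 and 0.008 m and z of half_block_2 in the frame of tray between 0.04 and 0.048 m)) and horizontal distance between each of half_block_1, half_block_2 and full_block below 0.0955 m and linear speed of each of full_block, half_block_1, half_block_2 below 0.01 m/s); the robot touches nothing.
It fails at once if the three-quarter-length block is moved by more than 20 mm (distance of long_offcut from where it was at the start of the episode above 0.02 m).
It fails at once if the jar is moved by more than 20 mm (distance of jar from where it was at the start of the episode above 0.02 m).
It fails at once if a lower block is moved by more than 15 mm (distance of any of lower_near, lower_far from where it was at the start of the episode above 0.015 m).
It also fails if it takes over 69 s, if anything falls off the work surface, if the arm or the gripper's body presses on something with over 40 N, if the wrist force passes 120 N, or if a joint passes its speed limit or range.

ROBOT

A 7-joint arm with a two-finger parallel gripper is mounted at the origin on a cart in front of the work surface, level with it; the furniture and walls round the work are solid. World frame = base frame: x ahead of the robot, y to its left, z up, the work surface at z = 0. Lengths are in m, angles in rad, forces in N, time in s.
With the tool pointing down it reaches from about 0.4 to 0.925 m from the base axis. Payload 5.6 kg.
Tool frame: the origin (TCP) lies between the finger pads; the fingertips stand env.finger_overhang ahead of it and the grasp point (between the pads) lies 6 mm ahead of it (env.finger_overhang is the distance from the TCP to the fingertips, in m); z points along the fingers, y is the line along which they close (so a half turn about z gives the same grasp; the last joint's range is limited). The gripper opens to 85 mm and grips with 20 to 120 N. Pads are 22 mm wide; open, the fingers measure 114 mm over their backs; the gripper's body (76 mm by 85 mm) begins 54 mm behind the grasp point. The pads swing forward as they close: fully open they stand 13 mm farther back than shut.
Start: joints at [-1.354, 0.468, -0.012, 1.603, 0.006, 1.071, -0.056], TCP at [0.167, 0.628, 0.256] pointing down, gripper open.
Joint ranges: [-2.53, 2.53], [-0.31, 2.02], [-1.57, 1.55], [0.28, 2.44], [-1.29, 4.43], [0.15, 1.84], [-2.92, 2.92]. Speed limits (rad/s): [2.57, 2.57, 3.14, 3.14, 3.14, 3.14, 3.14].

INTERFACE

Orientations are given as a unit quaternion [x, y, z, w].
In Python, from bench import status, cams, env gives the robot as it stands. The module is installed in compiled form; this text tells all that it offers.
- The arm moves only by the tool jog_arm, never from a script. Its argument "moves" is a list of rows, each an object of numbers: "tx", "ty", "tz": the shift along the world's x, y, z in mm; "rx", "ry", "rz": the turn, a rotation vector about the world's x, y, z in degrees; "jaw": the opening, from 0 (shut) to 1 (fully open). In form: [{"tx": .., "ty": .., "tz": .., "rx": .., "ry": .., "rz": .., "jaw": ..}, ...]. A call has 1 to 8 rows; each row shifts and turns the commanded pose from where the row before left it; what a row does not reach is not made up. A row lasts 1/12 s, in which the tool goes at most 41.7 mm and 7.16 degrees, less where a joint would pass 70% of its speed; a pose out of reach is approached as far as the arm can. A call with a gripper value outside its range is refused whole. The fingers move at their own pace and stop on an object; "force" is the grip in N (left out, the last holds). Time passes only in rows, so rows that do not move let the fingers close. It gives the time, the measured TCP pose, the force, the opening and the grip force at its end, in the units of the state.
- status.observe(): the state, without advancing time (a new reading comes with each control period).
- cams.snapshot(name): name is "scene" or "top"; returns a dict with "color" (420x560x3 uint8, blue, green, red), "range_z" (420x560 float32, m along the optical axis (not along the pixel's ray), 0 where there is no reading), "fovy" (degrees; the focal length in pixels is half the picture's height over the tangent of half this angle, whatever the lens; pixels are square), "cx", "cy" (the principal point, pixels), "camera_from_world" (4x4, takes a point from world to camera coordinates). Camera axes: x right, y down, z forward; pixel columns grow to the right and rows downward; lengths in m; the calibration is good to about 2 mm. A picture is of the moment at which its call begins.
- env.hand_in(): hands the job in; it is judged then, once.
The state is a dict: "clock": time; "joints": joint angles; "qvel": joint speeds; "effort": joint torques, N m; "position": TCP position; "ee_rot": TCP orientation; "wrist_force": force on the tool from outside, world axes, zero at the start; "moment": the same for the moment, N m; "opening": opening from 0.0 (shut) to 1.0 (fully open); "grip_force": force on a finger pad.
Only numpy, scipy, OpenCV 4.12 (cv2) and the standard library are available. Lean on these libraries where they do the work, as an engineer would, in place of code of your own. Each camera call takes 0.05 s, during which the arm holds its last target. There are 200 camera calls.

## Working session

There is one attempt and no reset: what is moved stays moved. The work goes in short steps, Python scripts to look and compute and a tool call to move; the robot and the scene stay as the last step left them, time stands still between calls to the robot, and variables do not carry over. Pictures are saved under pics/ and viewed, at most 10 in all, crops included, and the job is handed in when it is done.

Besides the shell and the picture viewer there is one more tool, called after "Emit:" as name([rows], argument=value, ...), one row to a line, values as JSON. jog_arm: Moves the arm, as the interface text tells. Its arguments: {"type":"object","properties":{"moves":{"type":"array"},"force":{"type":"number"}},"required":["moves"]}

```bash
mkdir -p pics; python3 - <<'E'
from bench import status,cams,env
import cv2,numpy as np
s=status.observe();print(s,env.finger_overhang)
for n in("scene","top"):
    c=cams.snapshot(n);cv2.imwrite(f"pics/{n}0.png",c["color"]);np.savez(f"{n}0.npz",**c)
    print(n,c["fovy"],c["cx"],c["cy"],c["camera_from_world"].round(4).tolist())
E
```

```text
{'clock': 0.0, 'joints': array([-1.35403231,  0.46836401, -0.01161344,  1.6036402 ,  0.00597676,
        1.07138726, -0.05629573]), 'qvel': array([ 2.90670179e-05, -1.61887615e-04,  2.37703772e-04,  1.06689201e-04,
        2.52566826e-03, -2.09312442e-03,  1.33524609e-04]), 'effort': array([ 4.37566559e-04, -5.32384980e+01,  2.13048875e-02, -2.51289296e+01,
        1.13943496e-02,  7.67071702e-03,  3.22079686e-06]), 'position': array([0.16687267, 0.62767847, 0.25533997]), 'ee_rot': array([ 1.29547476e-01,  9.91572828e-01, -8.79641204e-04, -6.52733984e-05]), 'wrist_force': array([ 0.08999951, -0.74745179,  0.0331715 ]), 'moment': array([-0.01281121, -0.0361256 , -0.00749734]), 'grip_force': 0.0, 'opening': 1.0008745363573874} 0.025
scene 56.62068636327328 273.83021776412755 213.96684716298788 [[0.8607, -0.5091, 0.0084, -0.4208], [-0.3192, -0.5525, -0.77, 0.1878], [0.3966, 0.66, -0.638, 0.7377], [0.0, 0.0, 0.0, 1.0]]
top 55.80055381212256 285.00682485569894 215.51720192802077 [[-0.0121, -0.9997, 0.0189, 0.0008], [-0.9957, 0.0103, -0.0917, 0.4889], [0.0914, -0.0199, -0.9956, 0.8394], [0.0, 0.0, 0.0, 1.0]]
```

View pics/scene0.png

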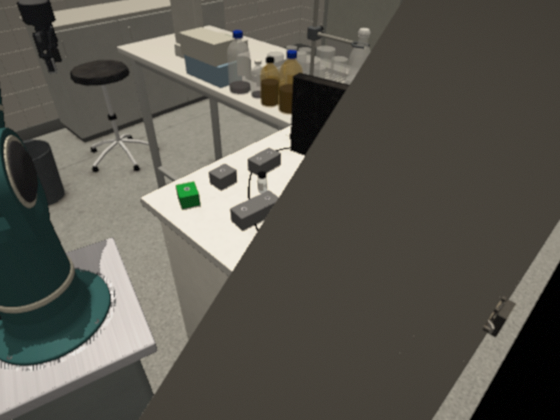

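View pics/top0.png

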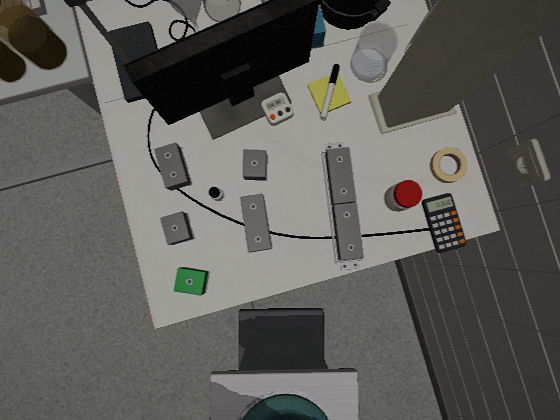

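The top view shows the tray with the two lower blocks (340,175 / 347,232) and the jar at (406,194). Possible confusions on the worktop:
- full block (256,222), two inserts, longest
- half blocks (255,164) and (176,228), one insert each
- three-quarter offcut (172,166), two inserts
- green look-alike (190,281)

In the scene view a panel hides the tray. It does show green (188,194), a half (223,176), the offcut (264,160) and the full block (255,208).

```bash
cat > h.py <<'E'
import numpy as np,cv2
def cloud(c):
    H,W=c["range_z"].shape;f=H/2/np.tan(np.radians(float(c["fovy"]))/2)
    v,u=np.mgrid[:H,:W];z=c["range_z"]
    P=np.stack([(u-c["cx"])*z/f,(v-c["cy"])*z/f,z,np.ones_like(z)],-1)
    W_=P@np.linalg.inv(c["camera_from_world"]).T
    W_[z<=0]=np.nan
    return W_[...,:3]
def blobs(c,zlo,zhi,amin=60,er=0):
    P=cloud(c);m=((P[...,2]>zlo)&(P[...,2]<zhi)).astype(np.uint8)
    n,l,s,cen=cv2.connectedComponentsWithStats(m,connectivity=4)
    out=[]
    for i in range(1,n):
        if s[i,4]<amin: continue
        q=P[l==i];r=cv2.minAreaRect((q[:,:2]*1000).astype(np.float32))
        (x,y),(a,b),t=r
        if a<b:a,b,t=b,a,t+90
        t=(t+90)%180-90
        out.append((cen[i].round(0),s[i,4],round(x,1),round(y,1),round(a,1),round(b,1),round(t,1),round(float(np.median(q[:,2]))*1000,1)))
    return out
E
python3 - <<'E'
import numpy as np,cv2
from h import *
for n in("top","scene"):
    c=dict(np.load(n+"0.npz"));print(n)
    for b in blobs(c,.03,.055):
        print(*b)
c=dict(np.load("top0.npz"));P=cloud(c)
print(P[215,120:520:40,2].round(4), P[194,406],P[145,335],P[268,348])
img=c["color"]
k=cv2.resize(img[130:290,140:280],None,fx=4,fy=4,interpolation=cv2.INTER_CUBIC)
k2=cv2.resize(img[130:290,310:370],None,fx=4,fy=4,interpolation=cv2.INTER_CUBIC)
k=np.hstack([k,k2]);k=cv2.resize(k,(750,600));cv2.imwrite("pics/crop1.png",k)
E
```

```text
top
[223.   9.] 230 954.4 132.3 81.0 28.9 -87.6 42.4
[346.  17.] 361 935.4 -153.0 139.8 31.9 78.9 44.5
[50. 54.] 315 849.4 512.1 84.5 36.1 -51.2 42.5
[319.  37.] 73 884.7 -85.4 27.1 3.6 -76.6 43.4
[377.  43.] 216 865.2 -211.7 71.8 27.3 63.2 43.2
[11. 66.] 267 826.1 590.0 68.7 28.8 -19.5 41.9
[365.  68.] 188 819.6 -189.3 78.9 35.3 63.9 42.7
[282.  70.] 292 807.7 -0.8 139.5 3.1 -64.9 43.4
[242.  95.] 120 751.0 86.4 56.1 3.4 -64.6 43.1
[406. 111.] 323 710.6 -292.3 165.2 68.2 77.4 42.8
[515. 232.] 1942 449.9 -495.3 626.4 7.0 15.1 42.3
[197. 108.] 321 722.1 184.0 145.9 4.9 -66.4 43.5
[171. 165.] 994 599.4 239.3 90.6 50.5 16.6 39.0
[345. 204.] 2661 513.5 -133.2 240.6 51.0 5.8 42.6
[255. 163.] 645 601.5 60.1 59.4 49.8 -0.6 38.8
[393. 200.] 107 519.8 -240.7 57.2 22.4 23.6 44.0
[216. 193.] 101 537.0 142.5 24.4 22.8 -71.2 52.6
[256. 223.] 1313 473.7 58.1 120.2 49.9 8.2 38.8
[175. 228.] 689 464.5 228.6 60.5 50.4 16.2 39.0
[190. 281.] 707 351.7 196.8 60.3 50.3 80.6 38.9
scene
[7. 1.] 65 90.0 2782.3 105.9 55.2 2.4 39.7
[206.  72.] 254 719.6 955.8 238.6 46.7 -73.6 42.7
[335.  74.] 135 1172.1 652.1 90.1 80.7 -34.6 42.7
[244.  85.] 194 790.8 736.1 145.4 52.1 -58.0 42.5
[275.  99.] 209 832.0 560.8 141.0 46.1 -72.2 42.5
[298. 148.] 132 703.7 222.3 62.9 8.4 -65.3 42.9
[263. 157.] 391 597.3 240.6 92.4 53.0 18.0 40.6
[222. 172.] 314 462.7 229.1 62.2 52.4 16.7 40.9
[261. 179.] 86 532.5 138.0 23.8 12.5 -32.6 42.0
[187. 190.] 351 349.4 196.7 62.9 49.8 80.4 40.9
[254. 205.] 765 470.8 58.6 120.3 52.7 8.8 40.9
[ 50. 318.] 1127 5.9 -31.7 140.3 78.2 10.4 42.4
[-8.995e-01 -6.000e-04 -2.800e-03 -3.000e-03 -8.000e-04 -2.900e-03
 -1.600e-03 -5.500e-03  1.450e-02 -1.100e-03] [ 0.52510588 -0.25169789  0.08128905] [ 0.65026748 -0.12054285  0.00148967] [ 0.37311181 -0.14267675  0.0017647 ]
```

View pics/crop1.png

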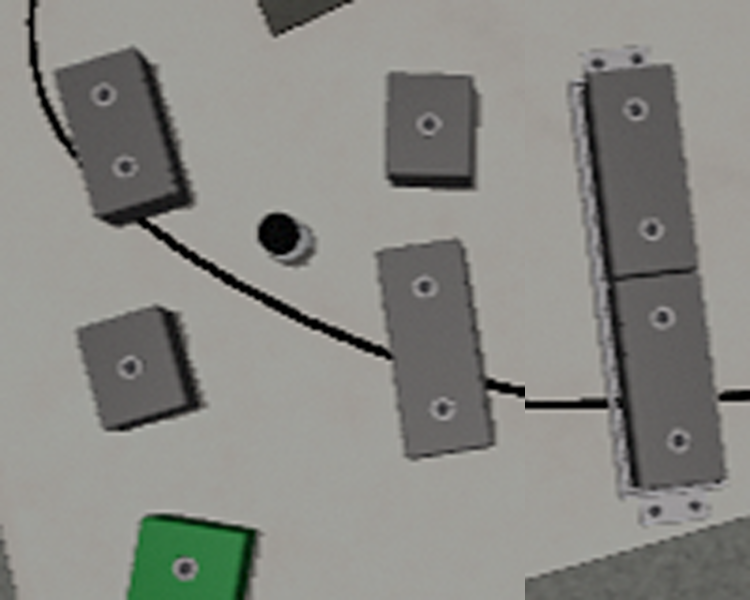

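Choices confirmed: full block with two inserts, 120 mm long; grey halves with one insert each; the offcut and green block are left out. Next I check the tall obstacles near the paths.

```bash
python3 - <<'E'
import numpy as np
from h import *
c=dict(np.load("top0.npz"));P=cloud(c).reshape(-1,3)
for zl in(.07,.15,.25,.35):
    m=(P[:,2]>zl)&(P[:,0]>.3);q=P[m]
    print(zl,[ (y0,round(float(q[(q[:,1]>y0)&(q[:,1]<=y0+.1),0].min()),3)) for y0 in np.arange(-.4,.4,.1).round(1) if ((q[:,1]>y0)&(q[:,1]<=y0+.1)).any()])
    d=np.hypot(q[:,0]-.6035,q[:,1]+.124); print('dist far half',d.min(),q[d.argmin()])
# blocks: edge crop plane-fit of lower course ends
for b in blobs(c,.03,.055):
    if b[1]>600 and b[5]>48: print(*b)
def e(cx,cy,t,s): a=np.radians(t);return cx+s*np.cos(a),cy+s*np.sin(a)
print(e(513.5,-133.2,5.8,92),e(513.5,-133.2,5.8,-92))
E
```

```text
0.07 [(np.float64(-0.4), 0.703), (np.float64(-0.3), 0.499), (np.float64(-0.2), 0.799), (np.float64(-0.1), 0.806), (np.float64(-0.0), 0.743), (np.float64(0.1), 0.713), (np.float64(0.2), 0.69), (np.float64(0.3), 0.779)]
dist far half 0.12632471154978472 [ 0.53949545 -0.23290983  0.07014193]
0.15 [(np.float64(-0.4), 0.703), (np.float64(-0.3), 0.687), (np.float64(-0.1), 0.806), (np.float64(-0.0), 0.753), (np.float64(0.1), 0.714), (np.float64(0.2), 0.691), (np.float64(0.3), 0.779)]
dist far half 0.14130574244636904 [ 0.69134389 -0.23468317  0.40597744]
0.25 [(np.float64(-0.4), 0.703), (np.float64(-0.3), 0.687), (np.float64(-0.0), 0.819), (np.float64(0.1), 0.806), (np.float64(0.2), 0.783), (np.float64(0.3), 0.779)]
dist far half 0.14130574244636904 [ 0.69134389 -0.23468317  0.40597744]
0.35 [(np.float64(-0.4), 0.703), (np.float64(-0.3), 0.687)]
dist far half 0.14130574244636904 [ 0.69134389 -0.23468317  0.40597744]
[171. 165.] 994 599.4 239.3 90.6 50.5 16.6 39.0
[345. 204.] 2661 513.5 -133.2 240.6 51.0 5.8 42.6
[255. 163.] 645 601.5 60.1 59.4 49.8 -0.6 38.8
[256. 223.] 1313 473.7 58.1 120.2 49.9 8.2 38.8
[175. 228.] 689 464.5 228.6 60.5 50.4 16.2 39.0
[190. 281.] 707 351.7 196.8 60.3 50.3 80.6 38.9
(np.float64(605.0290252122485), np.float64(-123.90282065916892)) (np.float64(421.9709747877515), np.float64(-142.49717934083105))
```

Emit:
jog_arm([
  {"tx": 38,"rz": 6,"ty": -12},
  {"tx": 38,"ty": -12,"rz": 6},
  {"tx": 38,"ty": -12,"rz": 6},
  {"tx": 0,"ty": -40,"rz": 5},
  {"ty": -40},
  {"ty": -40},
  {"ty": -40},
  {"ty": -40},
], force=40)

```text
$.moves[0]: bad value
```

Emit:
jog_arm([
  {"tx": 38,"ty": -12,"tz": 0,"rx": 0,"ry": 0,"rz": 6,"jaw": 1},
  {"tx": 38,"ty": -12,"tz": 0,"rx": 0,"ry": 0,"rz": 6,"jaw": 1},
  {"tx": 38,"ty": -12,"tz": 0,"rx": 0,"ry": 0,"rz": 6,"jaw": 1},
  {"tx": 0,"ty": -40,"tz": 0,"rx": 0,"ry": 0,"rz": 5,"jaw": 1},
  {"tx": 0,"ty": -40,"tz": 0,"rx": 0,"ry": 0,"rz": 0,"jaw": 1},
  {"tx": 0,"ty": -40,"tz": 0,"rx": 0,"ry": 0,"rz": 0,"jaw": 1},
  {"tx": 0,"ty": -40,"tz": 0,"rx": 0,"ry": 0,"rz": 0,"jaw": 1},
], force=40)

```text
clock: 0.68
position: [0.281, 0.4299, 0.2555]
ee_rot: [-0.07, 0.998, -0.001, -0.0]
wrist_force: [0.4, -0.1, -0.8]
opening: 1.0
grip_force: 0.0
```

Emit:
jog_arm([
  {"tx": 17.5,"ty": -34,"tz": 0,"rx": 0,"ry": 0,"rz": 0.2,"jaw": 1},
  {"tx": 17.5,"ty": -34,"tz": 0,"rx": 0,"ry": 0,"rz": 0,"jaw": 1},
  {"tx": 17.5,"ty": -34,"tz": 0,"rx": 0,"ry": 0,"rz": 0,"jaw": 1},
  {"tx": 17.5,"ty": -34,"tz": 0,"rx": 0,"ry": 0,"rz": 0,"jaw": 1},
  {"tx": 17.5,"ty": -34,"tz": 0,"rx": 0,"ry": 0,"rz": 0,"jaw": 1},
  {"tx": 17.5,"ty": -34,"tz": 0,"rx": 0,"ry": 0,"rz": 0,"jaw": 1},
  {"tx": 17.5,"ty": -34,"tz": 0,"rx": 0,"ry": 0,"rz": 0,"jaw": 1},
  {"tx": 17.5,"ty": -34,"tz": 0,"rx": 0,"ry": 0,"rz": 0,"jaw": 1},
])

```text
clock: 1.35
position: [0.4213, 0.1583, 0.2563]
ee_rot: [-0.073, 0.997, 0.0, -0.0]
wrist_force: [1.8, 0.1, 1.0]
opening: 0.997
grip_force: 0.0
```

Emit:
jog_arm([
  {"tx": 17.5,"ty": -33,"tz": -30,"rx": 0,"ry": 0,"rz": 0,"jaw": 1},
  {"tx": 17.5,"ty": -33,"tz": -30,"rx": 0,"ry": 0,"rz": 0,"jaw": 1},
  {"tx": 17.5,"ty": -33,"tz": -30,"rx": 0,"ry": 0,"rz": 0,"jaw": 1},
  {"tx": 0,"ty": 0,"tz": -35,"rx": 0,"ry": 0,"rz": 0,"jaw": 1},
  {"tx": 0,"ty": 0,"tz": 0,"rx": 0,"ry": 0,"rz": 0,"jaw": 1},
])

```text
clock: 1.77
position: [0.4633, 0.0712, 0.1377]
ee_rot: [-0.07, 0.998, -0.002, -0.005]
wrist_force: [-1.5, 0.3, -0.0]
opening: 1.001
grip_force: 0.0
```

Emit:
jog_arm([
  {"tx": 10,"ty": -13,"tz": 0,"rx": 0,"ry": 0,"rz": 0,"jaw": 1},
  {"tx": 0,"ty": 0,"tz": -25,"rx": 0,"ry": 0,"rz": 0,"jaw": 1},
  {"tx": 0,"ty": 0,"tz": 0,"rx": 0,"ry": 0,"rz": 0,"jaw": 1},
  {"tx": 0,"ty": 0,"tz": 0,"rx": 0,"ry": 0,"rz": 0,"jaw": 1},
])

```text
clock: 2.1
position: [0.4758, 0.0617, 0.1182]
ee_rot: [-0.073, 0.997, 0.0, -0.001]
wrist_force: [0.3, -0.1, -0.1]
opening: 1.004
grip_force: 0.0
```

```bash
cat > st.py <<'E'
from bench import status
import numpy as np
from scipy.spatial.transform import Rotation as R
s=status.observe();M=R.from_quat(s["ee_rot"]).as_matrix()
print((s["position"]*1000).round(1),"yaw",round(np.degrees(np.arctan2(M[1,1],M[0,1])),2),"tilt",M[:2,2].round(4),"F",s["wrist_force"].round(1),"op",round(s["opening"],3),"g",round(s["grip_force"],1),"q",s["joints"].round(2),s["clock"])
E
python3 st.py
```

```text
[475.8  61.7 118.2] yaw 98.37 tilt [-0.0023 -0.    ] F [ 0.3 -0.1 -0.1] op 1.004 g 0.0 q [-0.38  0.39  0.21  2.13 -0.14  0.64  1.65] 2.1
```

Emit:
jog_arm([
  {"tx": -2.2,"ty": -3.6,"tz": -18,"rx": 0,"ry": 0,"rz": 0,"jaw": 1},
  {"tx": 0,"ty": 0,"tz": -18,"rx": 0,"ry": 0,"rz": 0,"jaw": 1},
  {"tx": 0,"ty": 0,"tz": -18,"rx": 0,"ry": 0,"rz": 0,"jaw": 1},
  {"tx": 0,"ty": 0,"tz": -18,"rx": 0,"ry": 0,"rz": 0,"jaw": 1},
  {"tx": 0,"ty": 0,"tz": -11,"rx": 0,"ry": 0,"rz": 0,"jaw": 1},
  {"tx": 0,"ty": 0,"tz": 0,"rx": 0,"ry": 0,"rz": 0,"jaw": 1},
])

```text
clock: 2.6
position: [0.4736, 0.0582, 0.0344]
ee_rot: [-0.073, 0.997, 0.0, -0.001]
wrist_force: [-0.4, -0.2, 0.4]
opening: 0.999
grip_force: 0.0
```

```bash
python3 st.py
```

```text
[473.6  58.2  34.4] yaw 98.38 tilt [-0.0024  0.0001] F [-0.4 -0.2  0.4] op 0.999 g 0.0 q [-0.33  0.56  0.16  2.15 -0.2   0.45  1.71] 2.6
```

Emit:
jog_arm([
  {"tx": 0,"ty": 0,"tz": 0,"rx": 0,"ry": 0,"rz": 0,"jaw": 0.4},
  {"tx": 0,"ty": 0,"tz": 0,"rx": 0,"ry": 0,"rz": 0,"jaw": 0.4},
  {"tx": 0,"ty": 0,"tz": 0,"rx": 0,"ry": 0,"rz": 0,"jaw": 0.4},
  {"tx": 0,"ty": 0,"tz": 0,"rx": 0,"ry": 0,"rz": 0,"jaw": 0.4},
  {"tx": 0,"ty": 0,"tz": 0,"rx": 0,"ry": 0,"rz": 0,"jaw": 0.4},
  {"tx": 0,"ty": 0,"tz": 0,"rx": 0,"ry": 0,"rz": 0,"jaw": 0.4},
], force=40)

```text
clock: 3.1
position: [0.4753, 0.0578, 0.0364]
ee_rot: [-0.073, 0.997, 0.0, 0.001]
wrist_force: [-1.4, 0.3, 6.1]
opening: 0.579
grip_force: 41.6
```

```bash
python3 st.py
```

```text
[475.3  57.8  36.4] yaw 98.32 tilt [0.0021 0.0007] F [-1.4  0.3  6.1] op 0.579 g 41.6 q [-0.33  0.55  0.16  2.15 -0.2   0.45  1.71] 3.1
```

Emit:
jog_arm([
  {"tx": 0,"ty": 0,"tz": 15,"rx": 0,"ry": 0,"rz": 0,"jaw": 0.4},
  {"tx": 0,"ty": 0,"tz": 25,"rx": 0,"ry": 0,"rz": 0,"jaw": 0.4},
  {"tx": 0,"ty": 0,"tz": 25,"rx": 0,"ry": 0,"rz": 0,"jaw": 0.4},
  {"tx": 0,"ty": 0,"tz": 25,"rx": 0,"ry": 0,"rz": 0,"jaw": 0.4},
  {"tx": 0,"ty": 0,"tz": 15,"rx": 0,"ry": 0,"rz": -2.5,"jaw": 0.4},
  {"tx": 5,"ty": -24,"tz": 0,"rx": 0,"ry": 0,"rz": 0,"jaw": 0.4},
  {"tx": 5,"ty": -24,"tz": 0,"rx": 0,"ry": 0,"rz": 0,"jaw": 0.4},
  {"tx": 5,"ty": -24,"tz": 0,"rx": 0,"ry": 0,"rz": 0,"jaw": 0.4},
])

```text
clock: 3.77
position: [0.4897, -0.0148, 0.1411]
ee_rot: [-0.052, 0.999, 0.0, 0.001]
wrist_force: [0.8, -0.6, -2.1]
opening: 0.575
grip_force: 42.9
```

Emit:
jog_arm([
  {"tx": 5,"ty": -24,"tz": 0,"rx": 0,"ry": 0,"rz": 0,"jaw": 0.4},
  {"tx": 5,"ty": -24,"tz": 0,"rx": 0,"ry": 0,"rz": 0,"jaw": 0.4},
  {"tx": 5,"ty": -24,"tz": 0,"rx": 0,"ry": 0,"rz": 0,"jaw": 0.4},
  {"tx": 5,"ty": -24,"tz": 0,"rx": 0,"ry": 0,"rz": 0,"jaw": 0.4},
  {"tx": 5,"ty": -23,"tz": 0,"rx": 0,"ry": 0,"rz": 0,"jaw": 0.4},
  {"tx": 0,"ty": 0,"tz": 0,"rx": 0,"ry": 0,"rz": 0,"jaw": 0.4},
  {"tx": 0,"ty": 0,"tz": 0,"rx": 0,"ry": 0,"rz": 0,"jaw": 0.4},
])

```text
clock: 4.35
position: [0.5142, -0.135, 0.1403]
ee_rot: [-0.049, 0.999, -0.0, 0.0]
wrist_force: [-0.4, 0.3, -2.1]
opening: 0.578
grip_force: 42.9
```

```bash
python3 st.py; python3 - <<'E'
from bench import cams
import cv2,numpy as np
from h import *
c=cams.snapshot("top");cv2.imwrite("pics/held1.png",c["color"]);np.savez("held1.npz",**c)
print(cloud(c)[200:210,335:355,2].mean())
for b in blobs(c,.09,.16): print(*b)
E
```

```text
[ 514.2 -135.   140.3] yaw 95.63 tilt [ 0.0002 -0.0003] F [-0.4  0.3 -2.1] op 0.578 g 42.9 q [-0.04  0.43  0.28  2.   -0.18  0.73  2.02] 4.35
nan
[25. 30.] 1402 856.4 510.6 86.4 47.5 -37.0 132.2
[356.   2.] 214 931.1 -159.0 89.2 14.3 -89.7 97.4
[427.  16.] 90 879.7 -293.1 34.5 5.6 -31.8 138.5
[380.  38.] 495 842.0 -200.4 85.1 83.0 -2.2 101.6
[234.  73.] 3005 757.7 89.3 347.0 18.8 -65.0 130.4
[123.  56.] 93 794.6 310.0 12.1 7.2 -60.8 134.7
[504. 166.] 6098 562.4 -442.2 584.8 181.6 36.2 126.2
[343. 174.] 209 558.7 -112.6 44.5 23.5 -33.0 141.7
[350. 216.] 494 477.7 -124.2 53.1 40.1 5.5 142.3
```

View pics/held1.png

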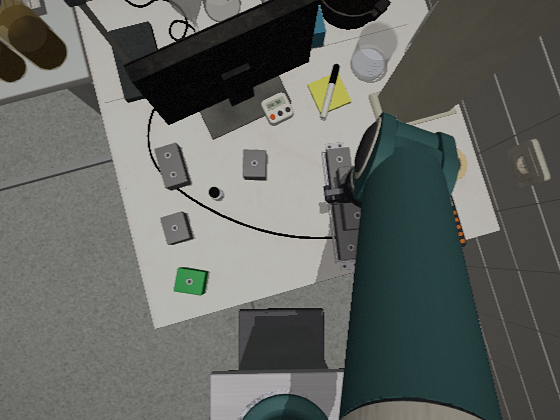

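The full block is held over the wall at (345,195), with its two visible top patches at (343,174) and (350,216). The arm hides the rest. I'll check where its ends lie relative to the TCP.

```bash
python3 - <<'E'
import numpy as np
from h import *
c=dict(np.load("held1.npz"));P=cloud(c)
a=np.radians(5.8);ux=np.array([np.cos(a),np.sin(a)]);uy=np.array([-ux[1],ux[0]])
q=P.reshape(-1,3);q=q[(abs(q[:,2]-.141)<.006)&(abs(q[:,0]-.514)<.09)&(abs(q[:,1]+.13)<.06)]
d=(q[:,:2]-[.5142,-.135]);s=d@ux*1000;w=d@uy*1000
for lo,hi in((-80,-10),(10,80)):
    m=(s>lo)&(s<hi);print(m.sum(),s[m].min(),s[m].max(),w[m].min(),w[m].max(),np.median(q[m,2]))
E
```

```text
408 -61.54118302950868 -10.452911696664007 -5.698124684855334 25.493526393162107 0.14267911145689977
163 23.885419243479834 58.28391428155163 -5.2829412395069 25.1350663379776 0.14231580087343032
```

Emit:
jog_arm([
  {"tx": 0.9,"ty": 2,"tz": -15,"rx": 0,"ry": 0,"rz": 0.2,"jaw": 0.4},
  {"tx": 0,"ty": 0,"tz": -15,"rx": 0,"ry": 0,"rz": 0,"jaw": 0.4},
  {"tx": 0,"ty": 0,"tz": -15,"rx": 0,"ry": 0,"rz": 0,"jaw": 0.4},
  {"tx": 0,"ty": 0,"tz": -10,"rx": 0,"ry": 0,"rz": 0,"jaw": 0.4},
  {"tx": 0,"ty": 0,"tz": -3.5,"rx": 0,"ry": 0,"rz": 0,"jaw": 0.4},
  {"tx": 0,"ty": 0,"tz": 0,"rx": 0,"ry": 0,"rz": 0,"jaw": 0.4},
])

```text
clock: 4.9
position: [0.515, -0.1304, 0.0813]
ee_rot: [-0.053, 0.999, 0.001, -0.001]
wrist_force: [-0.4, 0.2, -2.3]
opening: 0.575
grip_force: 42.9
```

```bash
python3 st.py
```

```text
[ 515.  -130.4   81.3] yaw 96.09 tilt [-0.0013  0.001 ] F [-0.4  0.2 -2.3] op 0.575 g 42.9 q [-0.01  0.53  0.25  2.02 -0.22  0.62  2.06] 4.9
```

Emit:
jog_arm([
  {"tx": 0,"ty": -2.6,"tz": 0,"rx": 0,"ry": 0,"rz": -0.3,"jaw": 0.4},
  {"tx": 0,"ty": 0,"tz": 0,"rx": 0,"ry": 0,"rz": 0,"jaw": 0.4},
  {"tx": 0,"ty": 0,"tz": 0,"rx": 0,"ry": 0,"rz": 0,"jaw": 0.4},
])

```text
clock: 5.15
position: [0.5157, -0.1343, 0.082]
ee_rot: [-0.05, 0.999, -0.0, 0.0]
wrist_force: [-1.3, 0.6, -2.7]
opening: 0.576
grip_force: 42.9
```

```bash
python3 st.py
```

```text
[ 515.7 -134.3   82. ] yaw 95.7 tilt [ 0.001  -0.0003] F [-1.3  0.6 -2.7] op 0.576 g 42.9 q [-0.01  0.53  0.25  2.02 -0.22  0.62  2.06] 5.15
```

Emit:
jog_arm([
  {"tx": 0,"ty": 0,"tz": 0,"rx": 0,"ry": 0,"rz": 0,"jaw": 0.4},
  {"tx": 0,"ty": 0,"tz": 0,"rx": 0,"ry": 0,"rz": 0,"jaw": 0.4},
  {"tx": 0,"ty": 0,"tz": 0,"rx": 0,"ry": 0,"rz": 0,"jaw": 0.4},
])

```text
clock: 5.4
position: [0.5154, -0.1341, 0.0817]
ee_rot: [-0.05, 0.999, 0.0, 0.0]
wrist_force: [-0.5, 0.1, -1.3]
opening: 0.581
grip_force: 42.9
```

```bash
python3 st.py
```

```text
[ 515.4 -134.1   81.7] yaw 95.71 tilt [0.0003 0.0001] F [-0.5  0.1 -1.3] op 0.581 g 42.9 q [-0.01  0.53  0.25  2.02 -0.22  0.62  2.06] 5.4
```

Settled. Fine correction, set down, release.

Emit:
jog_arm([
  {"tx": -0.3,"ty": 1.1,"tz": 0,"rx": 0,"ry": 0,"rz": 0,"jaw": 0.4},
  {"tx": 0,"ty": 0,"tz": -1.3,"rx": 0,"ry": 0,"rz": 0,"jaw": 0.4},
  {"tx": 0,"ty": 0,"tz": 0,"rx": 0,"ry": 0,"rz": 0,"jaw": 0.4},
  {"tx": 0,"ty": 0,"tz": 0,"rx": 0,"ry": 0,"rz": 0,"jaw": 0.4},
  {"tx": 0,"ty": 0,"tz": 0,"rx": 0,"ry": 0,"rz": 0,"jaw": 0.4},
])

```text
clock: 5.82
position: [0.5152, -0.1328, 0.0804]
ee_rot: [-0.05, 0.999, 0.0, 0.0]
wrist_force: [-1.1, 1.1, 2.2]
opening: 0.579
grip_force: 43.3
```

```bash
python3 st.py
```

```text
[ 515.2 -132.8   80.4] yaw 95.72 tilt [0.0002 0.0003] F [-1.1  1.1  2.2] op 0.579 g 43.3 q [-0.01  0.53  0.25  2.02 -0.22  0.61  2.06] 5.8167
```

Emit:
jog_arm([
  {"tx": 0,"ty": 0,"tz": 0,"rx": 0,"ry": 0,"rz": 0,"jaw": 0.7},
  {"tx": 0,"ty": 0,"tz": 0,"rx": 0,"ry": 0,"rz": 0,"jaw": 1},
  {"tx": 0,"ty": 0,"tz": 0,"rx": 0,"ry": 0,"rz": 0,"jaw": 1},
  {"tx": 0,"ty": 0,"tz": 8,"rx": 0,"ry": 0,"rz": 0,"jaw": 1},
  {"tx": 0,"ty": 0,"tz": 18,"rx": 0,"ry": 0,"rz": 0,"jaw": 1},
  {"tx": 0,"ty": 0,"tz": 20,"rx": 0,"ry": 0,"rz": 0,"jaw": 1},
  {"tx": 0,"ty": 0,"tz": 20,"rx": 0,"ry": 0,"rz": 0,"jaw": 1},
  {"tx": 0,"ty": 0,"tz": 15,"rx": 0,"ry": 0,"rz": 0,"jaw": 1},
])

```text
clock: 6.48
position: [0.5156, -0.1334, 0.1633]
ee_rot: [-0.05, 0.999, -0.0, 0.001]
wrist_force: [-0.2, 0.6, -0.7]
opening: 1.001
grip_force: 0.0
```

Emit:
jog_arm([
  {"tx": 12,"ty": 24,"tz": 0,"rx": 0,"ry": 0,"rz": -3.2,"jaw": 1},
  {"tx": 12,"ty": 24,"tz": 0,"rx": 0,"ry": 0,"rz": -3.1,"jaw": 1},
  {"tx": 12,"ty": 24,"tz": 0,"rx": 0,"ry": 0,"rz": 0,"jaw": 1},
  {"tx": 12,"ty": 24,"tz": 0,"rx": 0,"ry": 0,"rz": 0,"jaw": 1},
  {"tx": 12,"ty": 24,"tz": 0,"rx": 0,"ry": 0,"rz": 0,"jaw": 1},
  {"tx": 12,"ty": 24,"tz": 0,"rx": 0,"ry": 0,"rz": 0,"jaw": 1},
  {"tx": 12,"ty": 24,"tz": 0,"rx": 0,"ry": 0,"rz": 0,"jaw": 1},
  {"tx": 2.3,"ty": 24.9,"tz": 0,"rx": 0,"ry": 0,"rz": 0,"jaw": 1},
])

```text
clock: 7.15
position: [0.6032, 0.0609, 0.162]
ee_rot: [0.005, 1.0, -0.0, 0.001]
wrist_force: [0.4, 1.3, 0.3]
opening: 1.003
grip_force: 0.0
```

```bash
python3 st.py; cat > look.py <<'E'
import sys,cv2,numpy as np
from bench import cams
from h import *
c=cams.snapshot("top");cv2.imwrite(f"pics/{sys.argv[1]}.png",c["color"]);np.savez(sys.argv[1]+".npz",**c)
for lo,hi in((.03,.055),(.075,.095)):
    for b in blobs(c,lo,hi,200):
        if b[2]<700 and abs(b[3])<300: print(*b)
E
python3 look.py a1
```

```text
[603.2  60.9 162. ] yaw 89.39 tilt [ 0.0024 -0.0002] F [0.4 1.3 0.3] op 1.003 g 0.0 q [-0.37  0.51  0.28  1.81 -0.18  0.85  1.56] 7.15
[344. 206.] 1369 513.6 -132.7 240.8 50.8 6.1 42.7
[348. 201.] 1443 513.3 -132.8 119.7 50.8 5.5 82.7
[409. 193.] 593 527.5 -258.3 55.9 54.3 87.4 80.4
```

Emit:
jog_arm([
  {"tx": -1.7,"ty": -0.8,"tz": -20,"rx": 0,"ry": 0,"rz": 0,"jaw": 1},
  {"tx": 0,"ty": 0,"tz": -20,"rx": 0,"ry": 0,"rz": 0,"jaw": 1},
  {"tx": 0,"ty": 0,"tz": -20,"rx": 0,"ry": 0,"rz": 0,"jaw": 1},
  {"tx": 0,"ty": 0,"tz": -15,"rx": 0,"ry": 0,"rz": 0,"jaw": 1},
  {"tx": 0,"ty": 0,"tz": 0,"rx": 0,"ry": 0,"rz": 0,"jaw": 1},
  {"tx": 0,"ty": 0,"tz": 0,"rx": 0,"ry": 0,"rz": 0,"jaw": 1},
])

```text
clock: 7.7
position: [0.5993, 0.0588, 0.0861]
ee_rot: [0.005, 1.0, -0.0, -0.001]
wrist_force: [0.1, -0.1, 0.3]
opening: 0.998
grip_force: 0.0
```

```bash
python3 st.py
```

```text
[599.3  58.8  86.1] yaw 89.4 tilt [-0.0012 -0.0004] F [ 0.1 -0.1  0.3] op 0.998 g 0.0 q [-0.34  0.61  0.25  1.85 -0.22  0.71  1.59] 7.7
```

Emit:
jog_arm([
  {"tx": 1.9,"ty": 1.2,"tz": -17,"rx": 0,"ry": 0,"rz": 0,"jaw": 1},
  {"tx": 0,"ty": 0,"tz": -17,"rx": 0,"ry": 0,"rz": 0,"jaw": 1},
  {"tx": 0,"ty": 0,"tz": -18,"rx": 0,"ry": 0,"rz": 0,"jaw": 1},
  {"tx": 0,"ty": 0,"tz": 0,"rx": 0,"ry": 0,"rz": 0,"jaw": 1},
  {"tx": 0,"ty": 0,"tz": 0,"rx": 0,"ry": 0,"rz": 0,"jaw": 1},
])

```text
clock: 8.12
position: [0.6019, 0.0602, 0.035]
ee_rot: [0.005, 1.0, -0.0, 0.0]
wrist_force: [0.3, -0.4, 0.2]
opening: 1.005
grip_force: 0.0
```

Emit:
jog_arm([
  {"tx": 0,"ty": 0,"tz": 0,"rx": 0,"ry": 0,"rz": 0,"jaw": 0.4},
  {"tx": 0,"ty": 0,"tz": 0,"rx": 0,"ry": 0,"rz": 0,"jaw": 0.4},
  {"tx": 0,"ty": 0,"tz": 0,"rx": 0,"ry": 0,"rz": 0,"jaw": 0.4},
  {"tx": 0,"ty": 0,"tz": 0,"rx": 0,"ry": 0,"rz": 0,"jaw": 0.4},
  {"tx": 0,"ty": 0,"tz": 0,"rx": 0,"ry": 0,"rz": 0,"jaw": 0.4},
  {"tx": 0,"ty": 0,"tz": 0,"rx": 0,"ry": 0,"rz": 0,"jaw": 0.4},
], force=40)

```text
clock: 8.62
position: [0.6027, 0.0604, 0.0359]
ee_rot: [0.005, 1.0, 0.0, 0.001]
wrist_force: [-0.8, 0.9, 5.8]
opening: 0.578
grip_force: 42.5
```

```bash
python3 st.py
```

```text
[602.7  60.4  35.9] yaw 89.4 tilt [0.0025 0.0006] F [-0.8  0.9  5.8] op 0.578 g 42.5 q [-0.32  0.69  0.22  1.85 -0.24  0.62  1.61] 8.6167
```

Emit:
jog_arm([
  {"tx": 0,"ty": 0,"tz": 15,"rx": 0,"ry": 0,"rz": 0,"jaw": 0.4},
  {"tx": 0,"ty": 0,"tz": 22,"rx": 0,"ry": 0,"rz": 0,"jaw": 0.4},
  {"tx": 0,"ty": 0,"tz": 22,"rx": 0,"ry": 0,"rz": 0,"jaw": 0.4},
  {"tx": 0,"ty": 0,"tz": 22,"rx": 0,"ry": 0,"rz": 0,"jaw": 0.4},
  {"tx": 0,"ty": 0,"tz": 22,"rx": 0,"ry": 0,"rz": 0,"jaw": 0.4},
  {"tx": 0,"ty": 0,"tz": 7,"rx": 0,"ry": 0,"rz": 3,"jaw": 0.4},
  {"tx": 0.6,"ty": -20,"tz": 0,"rx": 0,"ry": 0,"rz": 3.3,"jaw": 0.4},
  {"tx": 0.6,"ty": -20,"tz": 0,"rx": 0,"ry": 0,"rz": 0,"jaw": 0.4},
])

```text
clock: 9.28
position: [0.6032, 0.0217, 0.1455]
ee_rot: [-0.053, 0.999, 0.001, 0.001]
wrist_force: [0.6, -1.9, -1.5]
opening: 0.581
grip_force: 41.8
```

Emit:
jog_arm([
  {"tx": 0.6,"ty": -22,"tz": 0,"rx": 0,"ry": 0,"rz": 0,"jaw": 0.4},
  {"tx": 0.6,"ty": -22,"tz": 0,"rx": 0,"ry": 0,"rz": 0,"jaw": 0.4},
  {"tx": 0.6,"ty": -22,"tz": 0,"rx": 0,"ry": 0,"rz": 0,"jaw": 0.4},
  {"tx": 0.6,"ty": -22,"tz": 0,"rx": 0,"ry": 0,"rz": 0,"jaw": 0.4},
  {"tx": 0.6,"ty": -22,"tz": 0,"rx": 0,"ry": 0,"rz": 0,"jaw": 0.4},
  {"tx": 0.6,"ty": -22,"tz": 0,"rx": 0,"ry": 0,"rz": 0,"jaw": 0.4},
  {"tx": 0.6,"ty": -11.8,"tz": 0,"rx": 0,"ry": 0,"rz": 0,"jaw": 0.4},
  {"tx": 0,"ty": 0,"tz": 0,"rx": 0,"ry": 0,"rz": 0,"jaw": 0.4},
])

```text
clock: 9.95
position: [0.6065, -0.1274, 0.1445]
ee_rot: [-0.047, 0.999, -0.001, 0.0]
wrist_force: [-0.1, -0.6, -1.0]
opening: 0.577
grip_force: 41.8
```

Emit:
jog_arm([
  {"tx": 0,"ty": 0,"tz": 0,"rx": 0,"ry": 0,"rz": 0,"jaw": 0.4},
  {"tx": 0,"ty": 0,"tz": 0,"rx": 0,"ry": 0,"rz": 0,"jaw": 0.4},
])

```text
clock: 10.12
position: [0.6071, -0.1215, 0.1441]
ee_rot: [-0.051, 0.999, 0.001, -0.0]
wrist_force: [0.3, -0.4, -0.6]
opening: 0.582
grip_force: 41.8
```

```bash
python3 st.py; python3 look.py held2; cat > ends.py <<'E'
import sys,numpy as np
from bench import status
from h import *
c=dict(np.load(sys.argv[1]+".npz"));P=cloud(c).reshape(-1,3);p=status.observe()["position"]
a=np.radians(5.7);ux=np.array([np.cos(a),np.sin(a)]);uy=np.array([-ux[1],ux[0]])
z=p[2]+.0045;d=P[:,:2]-p[:2]
m=(abs(P[:,2]-z)<.005)&(abs(d)<.05).all(1);s=d[m]@ux*1000;w=d[m]@uy*1000
print(m.sum(),"along",s.min(),s.max(),"across",w.min(),w.max(),"z",np.median(P[m,2]))
E
python3 ends.py held2
```

```text
[ 607.1 -121.5  144.1] yaw 95.81 tilt [-0.0002  0.0014] F [ 0.3 -0.4 -0.6] op 0.582 g 41.8 q [-0.05  0.55  0.26  1.78 -0.19  0.83  1.97] 10.1167
[171. 165.] 990 599.5 239.1 90.2 50.8 16.2 39.0
[175. 228.] 688 464.5 228.6 60.1 50.6 16.2 39.0
[190. 281.] 707 352.0 196.8 60.6 50.3 80.7 39.0
70 along -29.134215119627928 -1.5188967175598145 across 12.311688722638271 37.93497968033575 z 0.14641316749561506
```

Emit:
jog_arm([
  {"tx": 0.5,"ty": -0.5,"tz": -15,"rx": 0,"ry": 0,"rz": -0.1,"jaw": 0.4},
  {"tx": 0,"ty": 0,"tz": -15,"rx": 0,"ry": 0,"rz": 0,"jaw": 0.4},
  {"tx": 0,"ty": 0,"tz": -10,"rx": 0,"ry": 0,"rz": 0,"jaw": 0.4},
  {"tx": 0,"ty": 0,"tz": 0,"rx": 0,"ry": 0,"rz": 0,"jaw": 0.4},
  {"tx": 0,"ty": 0,"tz": 0,"rx": 0,"ry": 0,"rz": 0,"jaw": 0.4},
  {"tx": 0,"ty": 0,"tz": 0,"rx": 0,"ry": 0,"rz": 0,"jaw": 0.4},
  {"tx": 0,"ty": 0,"tz": 0,"rx": 0,"ry": 0,"rz": 0,"jaw": 0.4},
  {"tx": 0,"ty": 0,"tz": 0,"rx": 0,"ry": 0,"rz": 0,"jaw": 0.4},
])

```text
clock: 10.83
position: [0.608, -0.1241, 0.1051]
ee_rot: [-0.049, 0.999, -0.0, 0.001]
wrist_force: [-0.8, 0.8, -0.5]
opening: 0.579
grip_force: 41.7
```

```bash
python3 st.py
```

```text
[ 608.  -124.1  105.1] yaw 95.61 tilt [ 0.0015 -0.0001] F [-0.8  0.8 -0.5] op 0.579 g 41.7 q [-0.04  0.61  0.25  1.8  -0.21  0.76  1.99] 10.8333
```

Emit:
jog_arm([
  {"tx": -0.3,"ty": 0.5,"tz": -12,"rx": 0,"ry": 0,"rz": 0.1,"jaw": 0.4},
  {"tx": 0,"ty": 0,"tz": -9,"rx": 0,"ry": 0,"rz": 0,"jaw": 0.4},
  {"tx": 0,"ty": 0,"tz": -3.5,"rx": 0,"ry": 0,"rz": 0,"jaw": 0.4},
  {"tx": 0,"ty": 0,"tz": 0,"rx": 0,"ry": 0,"rz": 0,"jaw": 0.4},
  {"tx": 0,"ty": 0,"tz": 0,"rx": 0,"ry": 0,"rz": 0,"jaw": 0.4},
  {"tx": 0,"ty": 0,"tz": 0,"rx": 0,"ry": 0,"rz": 0,"jaw": 0.4},
  {"tx": 0,"ty": 0,"tz": 0,"rx": 0,"ry": 0,"rz": 0,"jaw": 0.4},
])

```text
clock: 11.42
position: [0.6066, -0.1233, 0.0797]
ee_rot: [-0.05, 0.999, 0.0, -0.001]
wrist_force: [-2.7, 2.0, 6.3]
opening: 0.579
grip_force: 41.9
```

```bash
python3 st.py
```

```text
[ 606.6 -123.3   79.7] yaw 95.7 tilt [-0.0015  0.0008] F [-2.7  2.   6.3] op 0.579 g 41.9 q [-0.03  0.64  0.24  1.8  -0.22  0.72  2.  ] 11.4167
```

Emit:
jog_arm([
  {"tx": 0,"ty": 0,"tz": 0.6,"rx": 0,"ry": 0,"rz": 0,"jaw": 0.4},
  {"tx": -1,"ty": -0.1,"tz": 0,"rx": 0,"ry": 0,"rz": 0,"jaw": 0.4},
  {"tx": -1,"ty": -0.1,"tz": 0,"rx": 0,"ry": 0,"rz": 0,"jaw": 0.4},
  {"tx": -0.7,"ty": -0.1,"tz": 0,"rx": 0,"ry": 0,"rz": 0,"jaw": 0.4},
  {"tx": 0,"ty": 0,"tz": 0,"rx": 0,"ry": 0,"rz": 0,"jaw": 0.4},
  {"tx": 0,"ty": 0,"tz": 0,"rx": 0,"ry": 0,"rz": 0,"jaw": 0.4},
])

```text
clock: 11.92
position: [0.6042, -0.1239, 0.08]
ee_rot: [-0.05, 0.999, 0.0, -0.0]
wrist_force: [1.5, 0.7, -1.7]
opening: 0.58
grip_force: 41.4
```

```bash
python3 st.py; python3 look.py p2; python3 - <<'E'
import cv2
i=cv2.imread("pics/p2.png")[130:260,280:420]
cv2.imwrite("pics/p2c.png",cv2.resize(i,None,fx=4,fy=4,interpolation=cv2.INTER_CUBIC))
E
```

```text
[ 604.2 -123.9   80. ] yaw 95.71 tilt [-0.0005  0.    ] F [ 1.5  0.7 -1.7] op 0.58 g 41.4 q [-0.03  0.64  0.24  1.81 -0.22  0.72  2.  ] 11.9167
[171. 165.] 995 599.6 239.4 90.7 50.2 16.8 38.9
[175. 228.] 690 464.3 228.7 59.9 50.4 15.9 39.0
[190. 281.] 707 351.7 196.5 60.2 50.4 80.6 38.9
```

View pics/p2c.png

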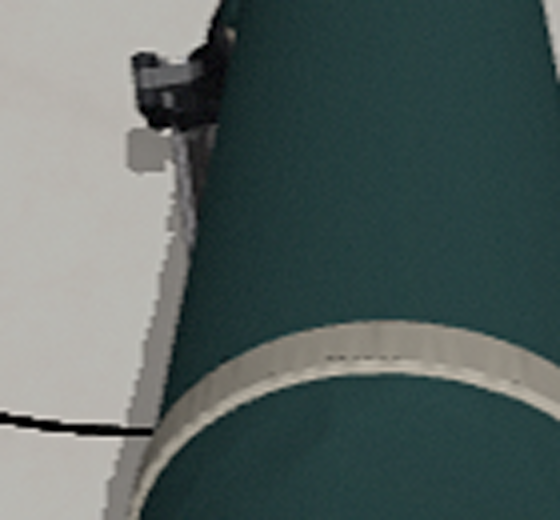

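The arm hides the wall in this view, so I release, retreat toward the second half block and measure from there.

Emit:
jog_arm([
  {"tx": 0,"ty": 0,"tz": 0,"rx": 0,"ry": 0,"rz": 0,"jaw": 0.7},
  {"tx": 0,"ty": 0,"tz": 0,"rx": 0,"ry": 0,"rz": 0,"jaw": 1},
  {"tx": 0,"ty": 0,"tz": 0,"rx": 0,"ry": 0,"rz": 0,"jaw": 1},
  {"tx": 0,"ty": 0,"tz": 8,"rx": 0,"ry": 0,"rz": 0,"jaw": 1},
  {"tx": 0,"ty": 0,"tz": 18,"rx": 0,"ry": 0,"rz": 0,"jaw": 1},
  {"tx": 0,"ty": 0,"tz": 20,"rx": 0,"ry": 0,"rz": 0,"jaw": 1},
  {"tx": 0,"ty": 0,"tz": 20,"rx": 0,"ry": 0,"rz": 0,"jaw": 1},
  {"tx": 0,"ty": 0,"tz": 15,"rx": 0,"ry": 0,"rz": 0,"jaw": 1},
])

```text
clock: 12.63
position: [0.6051, -0.1241, 0.1637]
ee_rot: [-0.05, 0.999, -0.0, 0.001]
wrist_force: [0.1, -0.1, 0.5]
opening: 0.999
grip_force: 0.0
```

Emit:
jog_arm([
  {"tx": -11,"ty": 27,"tz": 0,"rx": 0,"ry": 0,"rz": 3,"jaw": 1},
  {"tx": -11,"ty": 27,"tz": 0,"rx": 0,"ry": 0,"rz": 3,"jaw": 1},
  {"tx": -11,"ty": 27,"tz": 0,"rx": 0,"ry": 0,"rz": 3,"jaw": 1},
  {"tx": -11,"ty": 27,"tz": 0,"rx": 0,"ry": 0,"rz": 1.5,"jaw": 1},
  {"tx": -11,"ty": 27,"tz": 0,"rx": 0,"ry": 0,"rz": 0,"jaw": 1},
  {"tx": -11,"ty": 27,"tz": 0,"rx": 0,"ry": 0,"rz": 0,"jaw": 1},
  {"tx": -11,"ty": 27,"tz": 0,"rx": 0,"ry": 0,"rz": 0,"jaw": 1},
  {"tx": -11,"ty": 27,"tz": 0,"rx": 0,"ry": 0,"rz": 0,"jaw": 1},
])

```text
clock: 13.3
position: [0.5161, 0.0933, 0.1622]
ee_rot: [-0.141, 0.99, 0.0, 0.001]
wrist_force: [0.2, -0.5, 0.1]
opening: 1.002
grip_force: 0.0
```

Emit:
jog_arm([
  {"tx": -11,"ty": 27,"tz": 0,"rx": 0,"ry": 0,"rz": 0,"jaw": 1},
  {"tx": -11,"ty": 27,"tz": 0,"rx": 0,"ry": 0,"rz": 0,"jaw": 1},
  {"tx": -11,"ty": 27,"tz": 0,"rx": 0,"ry": 0,"rz": 0,"jaw": 1},
  {"tx": -11,"ty": 27,"tz": 0,"rx": 0,"ry": 0,"rz": 0,"jaw": 1},
  {"tx": -7.7,"ty": 28.6,"tz": 0,"rx": 0,"ry": 0,"rz": 0,"jaw": 1},
  {"tx": 0,"ty": 0,"tz": 0,"rx": 0,"ry": 0,"rz": 0,"jaw": 1},
  {"tx": 0,"ty": 0,"tz": 0,"rx": 0,"ry": 0,"rz": 0,"jaw": 1},
  {"tx": 0,"ty": 0,"tz": 0,"rx": 0,"ry": 0,"rz": 0,"jaw": 1},
])

```text
clock: 13.97
position: [0.4651, 0.2282, 0.1618]
ee_rot: [-0.141, 0.99, -0.0, 0.0]
wrist_force: [-0.0, -0.1, -0.6]
opening: 0.997
grip_force: 0.0
```

```bash
python3 st.py; python3 look.py p3; python3 - <<'E'
import cv2
i=cv2.imread("pics/p3.png")[120:280,290:450]
cv2.imwrite("pics/p3c.png",cv2.resize(i,None,fx=3.7,fy=3.7,interpolation=cv2.INTER_CUBIC))
E
```

```text
[465.1 228.2 161.8] yaw 106.19 tilt [ 0.0007 -0.0002] F [-0.  -0.1 -0.6] op 0.997 g 0.0 q [-0.64  0.37  0.15  2.01 -0.08  0.76  1.4 ] 13.9667
[171. 165.] 989 600.0 239.1 91.2 50.5 15.9 39.0
[347. 235.] 835 512.5 -132.6 238.7 50.7 6.2 42.6
[177. 232.] 467 455.8 226.3 50.7 42.1 -73.9 39.0
[190. 281.] 707 351.8 196.8 60.5 50.1 80.7 38.8
[346. 186.] 2162 544.0 -129.8 181.4 50.7 5.6 82.7
[409. 193.] 592 526.7 -258.1 55.3 54.6 45.8 80.4
```

View pics/p3c.png

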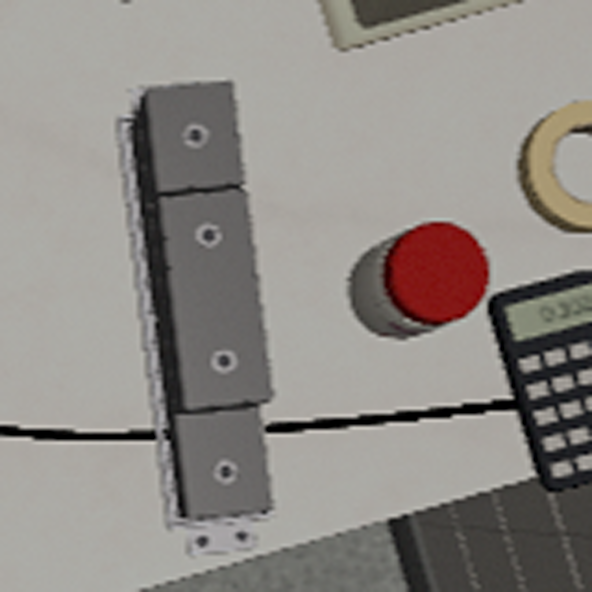

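The far half now stands at crop pixel (195,135), tight against the full block (215,300). The two top pieces measure 181.4 mm together, so the gap is about 1 mm. Now the second half block.

Emit:
jog_arm([
  {"tx": -0.7,"ty": 0.4,"tz": -20,"rx": 0,"ry": 0,"rz": 0,"jaw": 1},
  {"tx": 0,"ty": 0,"tz": -20,"rx": 0,"ry": 0,"rz": 0,"jaw": 1},
  {"tx": 0,"ty": 0,"tz": -20,"rx": 0,"ry": 0,"rz": 0,"jaw": 1},
  {"tx": 0,"ty": 0,"tz": -15,"rx": 0,"ry": 0,"rz": 0,"jaw": 1},
  {"tx": 0,"ty": 0,"tz": 0,"rx": 0,"ry": 0,"rz": 0,"jaw": 1},
  {"tx": 0,"ty": 0,"tz": 0,"rx": 0,"ry": 0,"rz": 0,"jaw": 1},
  {"tx": 0,"ty": 0,"tz": 0,"rx": 0,"ry": 0,"rz": 0,"jaw": 1},
  {"tx": 0,"ty": 0,"tz": 0,"rx": 0,"ry": 0,"rz": 0,"jaw": 1},
])

```text
clock: 14.68
position: [0.465, 0.2291, 0.0875]
ee_rot: [-0.141, 0.99, 0.0, 0.001]
wrist_force: [-0.4, -0.7, -0.4]
opening: 0.997
grip_force: 0.0
```

```bash
python3 st.py
```

```text
[465.  229.1  87.5] yaw 106.16 tilt [0.0019 0.001 ] F [-0.4 -0.7 -0.4] op 0.997 g 0.0 q [-0.62  0.5   0.13  2.05 -0.11  0.6   1.43] 14.6833
```

Emit:
jog_arm([
  {"tx": -0.5,"ty": -0.5,"tz": -17,"rx": 0,"ry": 0,"rz": 0,"jaw": 1},
  {"tx": 0,"ty": 0,"tz": -18,"rx": 0,"ry": 0,"rz": 0,"jaw": 1},
  {"tx": 0,"ty": 0,"tz": -18,"rx": 0,"ry": 0,"rz": 0,"jaw": 1},
  {"tx": 0,"ty": 0,"tz": 0,"rx": 0,"ry": 0,"rz": 0,"jaw": 1},
  {"tx": 0,"ty": 0,"tz": 0,"rx": 0,"ry": 0,"rz": 0,"jaw": 1},
  {"tx": 0,"ty": 0,"tz": 0,"rx": 0,"ry": 0,"rz": 0,"jaw": 1},
])

```text
clock: 15.18
position: [0.4644, 0.229, 0.0345]
ee_rot: [-0.141, 0.99, 0.0, 0.001]
wrist_force: [-0.8, 0.1, 0.0]
opening: 0.999
grip_force: 0.0
```

Emit:
jog_arm([
  {"tx": 0,"ty": 0,"tz": 0,"rx": 0,"ry": 0,"rz": 0,"jaw": 0.4},
  {"tx": 0,"ty": 0,"tz": 0,"rx": 0,"ry": 0,"rz": 0,"jaw": 0.4},
  {"tx": 0,"ty": 0,"tz": 0,"rx": 0,"ry": 0,"rz": 0,"jaw": 0.4},
  {"tx": 0,"ty": 0,"tz": 0,"rx": 0,"ry": 0,"rz": 0,"jaw": 0.4},
  {"tx": 0,"ty": 0,"tz": 0,"rx": 0,"ry": 0,"rz": 0,"jaw": 0.4},
  {"tx": 0,"ty": 0,"tz": 0,"rx": 0,"ry": 0,"rz": 0,"jaw": 0.4},
], force=40)

```text
clock: 15.68
position: [0.4641, 0.229, 0.0343]
ee_rot: [-0.141, 0.99, 0.0, 0.001]
wrist_force: [-0.5, 0.4, 5.5]
opening: 0.578
grip_force: 42.5
```

```bash
python3 st.py
```

```text
[464.1 229.   34.3] yaw 106.21 tilt [0.0013 0.001 ] F [-0.5  0.4  5.5] op 0.578 g 42.5 q [-0.61  0.59  0.11  2.06 -0.12  0.49  1.44] 15.6833
```

Emit:
jog_arm([
  {"tx": 0,"ty": 0,"tz": 15,"rx": 0,"ry": 0,"rz": 0,"jaw": 0.4},
  {"tx": 0,"ty": 0,"tz": 22,"rx": 0,"ry": 0,"rz": 0,"jaw": 0.4},
  {"tx": 0,"ty": 0,"tz": 22,"rx": 0,"ry": 0,"rz": 0,"jaw": 0.4},
  {"tx": 0,"ty": 0,"tz": 22,"rx": 0,"ry": 0,"rz": 0,"jaw": 0.4},
  {"tx": 0,"ty": 0,"tz": 22,"rx": 0,"ry": 0,"rz": 0,"jaw": 0.4},
  {"tx": 0,"ty": 0,"tz": 7,"rx": 0,"ry": 0,"rz": -3,"jaw": 0.4},
  {"tx": 0,"ty": -20,"tz": 0,"rx": 0,"ry": 0,"rz": -3,"jaw": 0.4},
  {"tx": 0,"ty": -20,"tz": 0,"rx": 0,"ry": 0,"rz": -3,"jaw": 0.4},
])

```text
clock: 16.35
position: [0.4635, 0.1887, 0.1439]
ee_rot: [-0.063, 0.998, 0.0, 0.001]
wrist_force: [0.2, -0.6, -1.7]
opening: 0.579
grip_force: 41.9
```

Emit:
jog_arm([
  {"tx": -3,"ty": -24,"tz": 0,"rx": 0,"ry": 0,"rz": -1.5,"jaw": 0.4},
  {"tx": -3,"ty": -24,"tz": 0,"rx": 0,"ry": 0,"rz": 0,"jaw": 0.4},
  {"tx": -3,"ty": -24,"tz": 0,"rx": 0,"ry": 0,"rz": 0,"jaw": 0.4},
  {"tx": -3,"ty": -24,"tz": 0,"rx": 0,"ry": 0,"rz": 0,"jaw": 0.4},
  {"tx": -3,"ty": -24,"tz": 0,"rx": 0,"ry": 0,"rz": 0,"jaw": 0.4},
  {"tx": -3,"ty": -24,"tz": 0,"rx": 0,"ry": 0,"rz": 0,"jaw": 0.4},
  {"tx": -3,"ty": -24,"tz": 0,"rx": 0,"ry": 0,"rz": 0,"jaw": 0.4},
  {"tx": -3,"ty": -24,"tz": 0,"rx": 0,"ry": 0,"rz": 0,"jaw": 0.4},
])

```text
clock: 17.02
position: [0.4379, -0.006, 0.1427]
ee_rot: [-0.048, 0.999, -0.0, -0.001]
wrist_force: [0.1, -0.5, -0.6]
opening: 0.577
grip_force: 41.9
```

Emit:
jog_arm([
  {"tx": -4,"ty": -24,"tz": 0,"rx": 0,"ry": 0,"rz": 0,"jaw": 0.4},
  {"tx": -4,"ty": -24,"tz": 0,"rx": 0,"ry": 0,"rz": 0,"jaw": 0.4},
  {"tx": -4,"ty": -24,"tz": 0,"rx": 0,"ry": 0,"rz": 0,"jaw": 0.4},
  {"tx": -4,"ty": -24,"tz": 0,"rx": 0,"ry": 0,"rz": 0,"jaw": 0.4},
  {"tx": -4,"ty": -24,"tz": 0,"rx": 0,"ry": 0,"rz": 0,"jaw": 0.4},
  {"tx": -0.2,"ty": -19,"tz": 0,"rx": 0,"ry": 0,"rz": 0,"jaw": 0.4},
  {"tx": 0,"ty": 0,"tz": 0,"rx": 0,"ry": 0,"rz": 0,"jaw": 0.4},
  {"tx": 0,"ty": 0,"tz": 0,"rx": 0,"ry": 0,"rz": 0,"jaw": 0.4},
])

```text
clock: 17.68
position: [0.4178, -0.144, 0.1428]
ee_rot: [-0.047, 0.999, 0.0, -0.001]
wrist_force: [-0.0, -0.1, -1.5]
opening: 0.584
grip_force: 41.9
```

Emit:
jog_arm([
  {"tx": 0,"ty": 0,"tz": 0,"rx": 0,"ry": 0,"rz": 0,"jaw": 0.4},
  {"tx": 0,"ty": 0,"tz": 0,"rx": 0,"ry": 0,"rz": 0,"jaw": 0.4},
  {"tx": 0,"ty": 0,"tz": 0,"rx": 0,"ry": 0,"rz": 0,"jaw": 0.4},
])

```text
clock: 17.93
position: [0.4192, -0.1415, 0.1431]
ee_rot: [-0.05, 0.999, 0.0, -0.0]
wrist_force: [-1.0, -0.4, -1.1]
opening: 0.58
grip_force: 41.9
```

```bash
python3 st.py; python3 look.py held3;python3 ends.py held3
```

```text
[ 419.2 -141.5  143.1] yaw 95.78 tilt [-0.0005  0.0004] F [-1.  -0.4 -1.1] op 0.58 g 41.9 q [-0.03  0.3   0.32  2.2  -0.15  0.66  2.07] 17.9333
[171. 165.] 994 599.6 239.5 90.7 50.5 16.5 39.1
[334. 204.] 201 528.8 -115.7 202.2 21.4 6.6 42.2
[190. 281.] 705 351.8 196.8 60.4 50.1 80.5 38.9
[346. 186.] 2128 544.2 -129.8 181.5 50.8 5.7 82.6
[410. 191.] 439 532.8 -262.0 55.7 42.1 54.0 80.2
102 along -29.545717971295282 30.233506768522787 across 8.552642077883895 25.16097962530005 z 0.1474223906829344
```

Emit:
jog_arm([
  {"tx": 0.5,"ty": -0.6,"tz": -15,"rx": 0,"ry": 0,"rz": 0,"jaw": 0.4},
  {"tx": 0,"ty": 0,"tz": -15,"rx": 0,"ry": 0,"rz": 0,"jaw": 0.4},
  {"tx": 0,"ty": 0,"tz": -15,"rx": 0,"ry": 0,"rz": 0,"jaw": 0.4},
  {"tx": 0,"ty": 0,"tz": 0,"rx": 0,"ry": 0,"rz": 0,"jaw": 0.4},
  {"tx": 0,"ty": 0,"tz": 0,"rx": 0,"ry": 0,"rz": 0,"jaw": 0.4},
  {"tx": 0,"ty": 0,"tz": 0,"rx": 0,"ry": 0,"rz": 0,"jaw": 0.4},
  {"tx": 0,"ty": 0,"tz": 0,"rx": 0,"ry": 0,"rz": 0,"jaw": 0.4},
  {"tx": 0,"ty": 0,"tz": 0,"rx": 0,"ry": 0,"rz": 0,"jaw": 0.4},
])

```text
clock: 18.65
position: [0.4205, -0.143, 0.0991]
ee_rot: [-0.05, 0.999, -0.0, 0.001]
wrist_force: [0.2, -0.6, -0.6]
opening: 0.578
grip_force: 41.9
```

```bash
python3 st.py
```

```text
[ 420.5 -143.    99.1] yaw 95.72 tilt [ 0.0017 -0.0002] F [ 0.2 -0.6 -0.6] op 0.578 g 41.9 q [ 0.01  0.39  0.29  2.22 -0.2   0.55  2.12] 18.65
```

Emit:
jog_arm([
  {"tx": -0.5,"ty": 0.9,"tz": -9,"rx": 0,"ry": 0,"rz": 0,"jaw": 0.4},
  {"tx": 0,"ty": 0,"tz": -7,"rx": 0,"ry": 0,"rz": 0,"jaw": 0.4},
  {"tx": 0,"ty": 0,"tz": -3.5,"rx": 0,"ry": 0,"rz": 0,"jaw": 0.4},
  {"tx": 0,"ty": 0,"tz": 0,"rx": 0,"ry": 0,"rz": 0,"jaw": 0.4},
  {"tx": 0,"ty": 0,"tz": 0,"rx": 0,"ry": 0,"rz": 0,"jaw": 0.4},
  {"tx": 0,"ty": 0,"tz": 0,"rx": 0,"ry": 0,"rz": 0,"jaw": 0.4},
  {"tx": 0,"ty": 0,"tz": 0,"rx": 0,"ry": 0,"rz": 0,"jaw": 0.4},
])

```text
clock: 19.23
position: [0.4192, -0.142, 0.0786]
ee_rot: [-0.05, 0.999, 0.0, -0.0]
wrist_force: [-0.0, 1.0, -2.0]
opening: 0.577
grip_force: 42.2
```

```bash
python3 st.py
```

```text
[ 419.2 -142.    78.6] yaw 95.71 tilt [-0.0004  0.0001] F [-0.  1. -2.] op 0.577 g 42.2 q [ 0.02  0.43  0.27  2.23 -0.23  0.51  2.14] 19.2333
```

Emit:
jog_arm([
  {"tx": 1.3,"ty": 0.1,"tz": 0,"rx": 0,"ry": 0,"rz": 0,"jaw": 0.4},
  {"tx": 1.3,"ty": 0.1,"tz": 0,"rx": 0,"ry": 0,"rz": 0,"jaw": 0.4},
  {"tx": 1.2,"ty": 0.1,"tz": 0,"rx": 0,"ry": 0,"rz": 0,"jaw": 0.4},
  {"tx": 1,"ty": 0.1,"tz": 0,"rx": 0,"ry": 0,"rz": 0,"jaw": 0.4},
  {"tx": 0,"ty": 0,"tz": -0.6,"rx": 0,"ry": 0,"rz": 0,"jaw": 0.4},
  {"tx": 0,"ty": 0,"tz": 0,"rx": 0,"ry": 0,"rz": 0,"jaw": 0.4},
  {"tx": 0,"ty": 0,"tz": 0,"rx": 0,"ry": 0,"rz": 0,"jaw": 0.4},
  {"tx": 0,"ty": 0,"tz": 0,"rx": 0,"ry": 0,"rz": 0,"jaw": 0.4},
])

```text
clock: 19.9
position: [0.4241, -0.1416, 0.0782]
ee_rot: [-0.05, 0.999, 0.0, -0.0]
wrist_force: [-0.9, 0.5, -0.9]
opening: 0.581
grip_force: 42.3
```

```bash
python3 st.py
```

```text
[ 424.1 -141.6   78.2] yaw 95.71 tilt [-0.0001  0.    ] F [-0.9  0.5 -0.9] op 0.581 g 42.3 q [ 0.02  0.44  0.27  2.22 -0.23  0.51  2.14] 19.9
```

Emit:
jog_arm([
  {"tx": 0,"ty": 0,"tz": 0,"rx": 0,"ry": 0,"rz": 0,"jaw": 0.7},
  {"tx": 0,"ty": 0,"tz": 0,"rx": 0,"ry": 0,"rz": 0,"jaw": 1},
  {"tx": 0,"ty": 0,"tz": 0,"rx": 0,"ry": 0,"rz": 0,"jaw": 1},
  {"tx": 0,"ty": 0,"tz": 8,"rx": 0,"ry": 0,"rz": 0,"jaw": 1},
  {"tx": 0,"ty": 0,"tz": 18,"rx": 0,"ry": 0,"rz": 0,"jaw": 1},
  {"tx": 0,"ty": 0,"tz": 20,"rx": 0,"ry": 0,"rz": 0,"jaw": 1},
  {"tx": 0,"ty": 0,"tz": 20,"rx": 0,"ry": 0,"rz": 0,"jaw": 1},
  {"tx": 0,"ty": 0,"tz": 20,"rx": 0,"ry": 0,"rz": 0,"jaw": 1},
])

```text
clock: 20.57
position: [0.4241, -0.1417, 0.1657]
ee_rot: [-0.05, 0.999, -0.0, 0.0]
wrist_force: [0.9, 1.2, -0.2]
opening: 1.004
grip_force: 0.0
```

Emit:
jog_arm([
  {"tx": 2,"ty": 25,"tz": 0,"rx": 0,"ry": 0,"rz": 0,"jaw": 1},
  {"tx": 2,"ty": 25,"tz": 0,"rx": 0,"ry": 0,"rz": 0,"jaw": 1},
  {"tx": 2,"ty": 25,"tz": 0,"rx": 0,"ry": 0,"rz": 0,"jaw": 1},
  {"tx": 2,"ty": 25,"tz": 0,"rx": 0,"ry": 0,"rz": 0,"jaw": 1},
  {"tx": 2,"ty": 25,"tz": 0,"rx": 0,"ry": 0,"rz": 0,"jaw": 1},
  {"tx": 2,"ty": 25,"tz": 0,"rx": 0,"ry": 0,"rz": 0,"jaw": 1},
  {"tx": 2,"ty": 25,"tz": 0,"rx": 0,"ry": 0,"rz": 0,"jaw": 1},
  {"tx": 2,"ty": 25,"tz": 0,"rx": 0,"ry": 0,"rz": 0,"jaw": 1},
])

```text
clock: 21.23
position: [0.4403, 0.0596, 0.165]
ee_rot: [-0.05, 0.999, 0.0, 0.001]
wrist_force: [-0.4, -0.5, 0.0]
opening: 0.999
grip_force: 0.0
```

Emit:
jog_arm([
  {"tx": 2,"ty": 25,"tz": 0,"rx": 0,"ry": 0,"rz": 0,"jaw": 1},
  {"tx": 2,"ty": 25,"tz": 0,"rx": 0,"ry": 0,"rz": 0,"jaw": 1},
  {"tx": 2,"ty": 25,"tz": 0,"rx": 0,"ry": 0,"rz": 0,"jaw": 1},
  {"tx": 0,"ty": 0,"tz": 0,"rx": 0,"ry": 0,"rz": 0,"jaw": 1},
  {"tx": 0,"ty": 0,"tz": 0,"rx": 0,"ry": 0,"rz": 0,"jaw": 1},
  {"tx": 0,"ty": 0,"tz": 0,"rx": 0,"ry": 0,"rz": 0,"jaw": 1},
])

```text
clock: 21.73
position: [0.4461, 0.1327, 0.1645]
ee_rot: [-0.05, 0.999, -0.0, 0.0]
wrist_force: [0.3, -0.7, 0.8]
opening: 0.996
grip_force: 0.0
```

```bash
python3 st.py; python3 look.py p4; python3 - <<'E'
import cv2
i=cv2.imread("pics/p4.png")[120:280,290:450]
cv2.imwrite("pics/p4c.png",cv2.resize(i,None,fx=3.7,fy=3.7,interpolation=cv2.INTER_CUBIC))
E
```

```text
[446.1 132.7 164.5] yaw 95.69 tilt [ 0.0001 -0.0004] F [ 0.3 -0.7  0.8] op 0.996 g 0.0 q [-0.53  0.29  0.19  2.13 -0.08  0.73  1.39] 21.7333
[169. 160.] 733 608.5 242.0 72.3 50.3 16.1 39.0
[348. 201.] 2884 514.5 -132.8 240.9 50.9 5.7 82.7
[409. 193.] 592 527.5 -257.9 55.8 54.5 87.7 80.2
```

View pics/p4c.png

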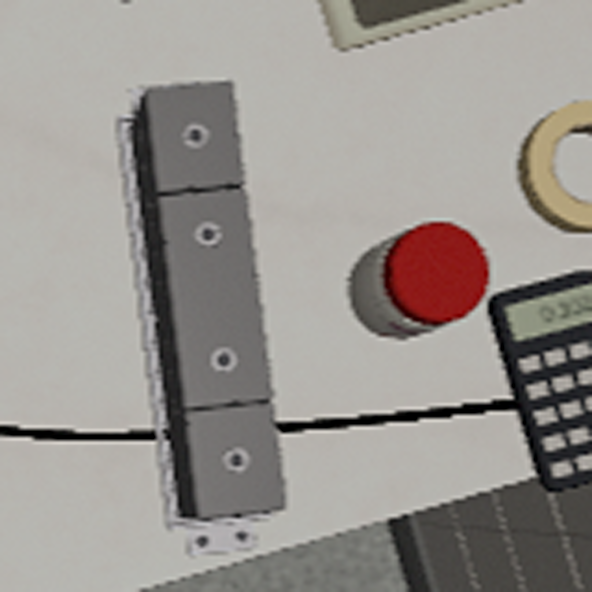

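The new course measures 240.9 mm long at (514.5, -132.8) and 5.7°, against 240.6 mm at (513.5, -133.2) and 5.8° for the lower course. The crop shows half, full and half at (195,135), (215,300) and (237,460), butted and flush. Handing in.

```bash
python3 -c "
from bench import env
print(env.hand_in())"
```

```text
the job is handed in; nothing more can be done
None
```

The second course is laid in running bond and the job is handed in: in the last picture it is butted and within about 1 mm of flush with the lower course, at 21.7 s on the clock; the hand-in gave no verdict.

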